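# Clock a rear shock's air can

## Task

The rear shock in the small leaning vice has been let down so that its air can turns by hand. Turn the can until its air valve stands in line with the rebound knob below it, both on the same side of the shock, so that a pump will reach it in the frame. Hold it by the can and not by the valve, which bends easily; leave the other things on the bench where they are.

Things in the scene. Friction and masses are not known exactly. Their poses are not given: they have to be found in the camera images.
- vice: small blue ball-swivel vice fixed to the bench, base 104 mm across plus bolt ears; its jaws lean 30 degrees from vertical and hold the shock's lower eyelet; screw and tommy bar on the lower side. Origin: centre of its underside; the shock leans to its -x
- shock (a point): fixed parts of a bicycle rear shock. Origin: centre of the lower eyelet, in the jaws. z: the shock's axis, upward, leaning 30 degrees. The rebound knob faces its -y. Along z (mm): jaws end at 13; aluminium head, 43 across, 19 to 40; knob, 18 across, at 30, out to 35 from the axis; air can 42 to 127; damper body, 36 across, to 141; top eyelet, 22 across, bore along x, to 159
- air_can (a joint): turn, rad, of the air can (plain dark cylinder, 48 mm across, 42 to 127 mm along the shock's z) about the shock's z, counter-clockwise seen from the top. 0: valve points directly away from the knob; 3.14 or -3.14: valve in line above the knob. No end stops in reach; light seal friction (0.15 N m); it stays where it is left
- valve_tip (a point): outer end of the air valve's small aluminium dust cap. The valve is 12 mm thick (17 mm at its foot), stands out sideways from the can 64 mm along the shock's z (22 mm above the can's lower end), reaches to 40 mm from the axis and turns with the can
- knob_face (a point): centre of the rebound knob's outer face, 35.5 mm from the shock's axis
- hex_key: L-shaped bare steel hex key, 40 x 104 x 7 mm, lying by the vice; a bystander. Origin: centre of its underside
- spanner: combination spanner, 171 x 25 x 7 mm, lying by the vice; a bystander. Origin: centre of its underside
- tape: black tape roll, 62 mm across, 19 mm high, lying by the vice; a bystander. Origin: centre of its underside
- bearing: bearing cartridge, 42 mm across, 10 mm high, lying by the vice; a bystander. Origin: centre of its underside
- grease_jar: jar with a black lid, 65 mm across, 118 mm high, standing to the right; a bystander. Origin: centre of its underside
- pliers: pliers, 178 x 62 x 14 mm, lying to the right; a bystander. Origin: centre of its underside
- carton: small upright carton, 36 x 75 x 100 mm, to the left; a bystander. Origin: centre of its underside

How it is judged:
At the end, for the whole second after the job is handed in: The valve's tip is within 7 mm (10 degrees round the axis) of the line above the rebound knob, on the knob's side, and the can is at rest (x of valve_tip in the frame of shock between -0.007 and 0.007 m and y of valve_tip in the frame of shock below -0.02 m and velocity of joint air_can between -0.05 and 0.05 rad/s); the robot touches nothing.
It fails at once if the air valve is pushed or gripped with more than 3 N (contact force between any of the fingers, the arm and air_can_c1 above 3 N or contact force between any of the fingers, the arm and air_can_c2 above 3 N or contact force between any of the fingers, the arm and air_can_c3 above 3 N).
It fails at once if another thing on the bench is moved by more than 30 mm (distance of any of hex_key, spanner, tape, bearing, grease_jar, pliers, carton from where it was at the start of the episode above 0.03 m).
It also fails if it takes over 45 s, if anything falls off the work surface, if the arm or the gripper's body presses on something with over 40 N, if the wrist force passes 120 N, or if a joint passes its speed limit or range.

## Robot

A 6-joint arm with a two-finger parallel gripper is mounted at the origin on a cart in front of the work surface, level with it; the furniture and walls round the work are solid. World frame = base frame: x ahead of the robot, y to its left, z up, the work surface at z = 0. Lengths are in m, angles in rad, forces in N, time in s.
With the tool pointing down it reaches from about 0.3 to 0.775 m from the base axis. Payload 14.6 kg.
Tool frame: the origin (TCP) lies at the very end of the fingers, on their centre line; the grasp point (between the pads) lies 19 mm behind it (r.hold_point_z is the distance from the TCP to the grasp point, in m); z points along the fingers, y is the line along which they close (so a half turn about z gives the same grasp; the last joint's range is limited). The gripper opens to 94 mm and grips with 3 to 60 N. Pads are 16 mm wide; open, the fingers measure 119 mm over their backs; the gripper's body (75 mm by 177 mm) begins 78 mm behind the grasp point.
Start: joints at [1.222, 0.3, 1.521, -0, 1.321, -0.067], TCP at [0.153, 0.528, 0.205] pointing down, gripper open.
Joint ranges: [-3.03, 3.03], [-0.79, 2.21], [0.23, 2.52], [-1.04, 4.18], [0, 3.07], [-2.55, 2.55]. Speed limits (rad/s): [2.22, 2.22, 2.57, 3.14, 3.14, 3.14].

## Interface

Orientations are given as a unit quaternion [w, x, y, z].
In Python, from plant import r gives the robot as it stands. Calls block until the motion is done:
- r.move_pose(position, orientation): joint-space move of the TCP to a pose.
- r.servo_line(position, vel=0.15, ori=None): straight line of the TCP; ori=None keeps the orientation; vel is the mean speed in m/s.
- r.move_joints(angles): joint-space move.
- r.move_gripper(opening, grasp_force=None): opening from 0.0 (shut) to 1.0 (fully open); grasp_force is the grip in N (None keeps the last); returns when the fingers have stopped.
- r.hold(seconds).
- r.inverse_kinematics(position, orientation): joint angles nearest the present ones, or None.
- r.observe(): the state.
- r.camera(name): name is "scene" or "side" or "wrist"; returns (picture, depth): 480x640x3 uint8, red, green, blue; 480x640 float32, m along the optical axis (not along the pixel's ray), 0 where there is no reading.
- r.calibration(name): a dict with "vfov" (degrees; the focal length in pixels is half the picture's height over the tangent of half this angle, whatever the lens; pixels are square), "cx", "cy" (the principal point, pixels), "k1" (the pictures are not rectified: a ray, as slopes to the right and down, at radius r is drawn at 1 + k1 r^2 times it, then the intrinsics apply), "eye" and "orientation" of the camera in the world. Camera axes: x right, y up, looking along -z (the intrinsics and any distortion apply to the point x, -y, -z); pixel columns grow to the right and rows downward; lengths in m; the calibration is good to about 2 mm. A picture is of the moment at which its call begins: read the wrist's pose just before it. calibration takes no time and is no camera call; for the wrist camera it gives the pose at the moment of the call.
A pose or a line that the arm cannot do raises r.MotionError and nothing moves.
- r.close_job(): hands the job in; it is judged then, once.
The state is a dict: "time": time; "q": joint angles; "joint_vel": joint speeds; "joint_efforts": joint torques, N m; "tool_pos": TCP position; "ee_rot": TCP orientation; "force": force on the tool from outside, world axes, zero at the start; "ft_torque": the same for the moment, N m; "grip_width": opening from 0.0 (shut) to 1.0 (fully open); "gripper_force": force on a finger pad.
Only numpy, scipy, OpenCV 4.12 (cv2) and the standard library are available. Lean on these libraries where they do the work, as an engineer would, in place of code of your own. Each camera call takes 0.05 s, during which the arm holds its last target. There are 200 camera calls.

## Working session

There is one attempt and no reset: what is moved stays moved. The work goes in short steps, each a Python script; the robot and the scene stay as the last script left them, time stands still between calls to the robot, and variables do not carry over. Pictures are saved under pics/ and viewed, at most 10 in all, crops included, and the job is handed in when it is done.

```bash
mkdir -p pics; ls
cat > h.py <<'E'
import numpy as np, cv2
from scipy.spatial.transform import Rotation as R
from plant import r
def save(n,f):
    p,d=r.camera(n); cv2.imwrite(f'pics/{f}.png',p[:,:,::-1]); np.save(f'pics/{f}.npy',d); return p,d
def rot(q): return R.from_quat([q[1],q[2],q[3],q[0]])
def cloud(n,d,c=None):
    c=c or r.calibration(n); f=240/np.tan(np.radians(c['vfov'])/2)
    K=np.array([[f,0,c['cx']],[0,f,c['cy']],[0,0,1]])
    v,u=np.mgrid[:480,:640]; p=np.stack([u,v],-1).reshape(-1,1,2).astype(float)
    xd=(p[:,0]-[c['cx'],c['cy']])/f; x=xd.copy()
    for _ in range(20): x=xd/(1+c['k1']*(x**2).sum(1,keepdims=True))
    z=d.reshape(-1); P=np.c_[x[:,0]*z,-x[:,1]*z,-z]
    return (rot(c['orientation']).apply(P)+c['eye']).reshape(480,640,3)
E
python3 - <<'E'
from h import *
for n in('scene','side'):
    save(n,n+'0'); print(r.calibration(n))
print(r.observe())
E
```

```text
pics
{'vfov': 51.85520835489116, 'cx': 318.6673744437949, 'cy': 235.13549083696788, 'k1': -0.05134815711318438, 'eye': array([ 0.15082854, -0.91035797,  1.20593585]), 'orientation': array([ 0.90365942,  0.35703078, -0.09126049, -0.21817471])}
{'vfov': 45.431560468961365, 'cx': 328.6828701988309, 'cy': 239.66511676499152, 'k1': -0.10772828170981903, 'eye': array([ 0.39657397, -1.04807044,  1.07232191]), 'orientation': array([ 0.90871434,  0.40259013, -0.0517799 , -0.09735649])}
{'time': 0.1, 'q': array([ 1.22238188e+00,  3.00446142e-01,  1.52153009e+00, -1.59905512e-05,
        1.32073001e+00, -6.65678039e-02]), 'joint_vel': array([ 0.00013089, -0.00223291, -0.00177101,  0.00073116, -0.00187555,
        0.0004287 ]), 'joint_efforts': array([ 2.26050843e-04, -5.32631850e+01, -3.53291309e+01,  7.08915596e-02,
        2.34729314e-02, -6.94954247e-05]), 'tool_pos': array([0.15287585, 0.52806662, 0.2049216 ]), 'ee_rot': array([-1.07123730e-04,  1.40455357e-01,  9.90086856e-01, -5.46449047e-04]), 'force': array([0.74432203, 0.382863  , 0.46335703]), 'ft_torque': array([-0.0169026 , -0.04319872, -0.04072846]), 'gripper_force': 0.0, 'grip_width': 1.002861133663877}
```

View pics/scene0.png

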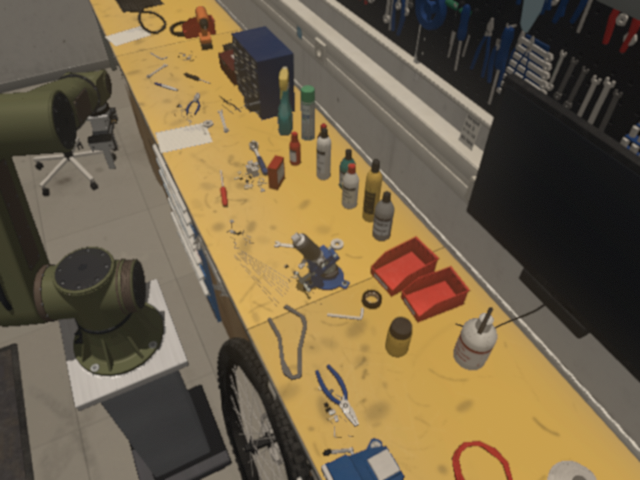

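View pics/side0.png

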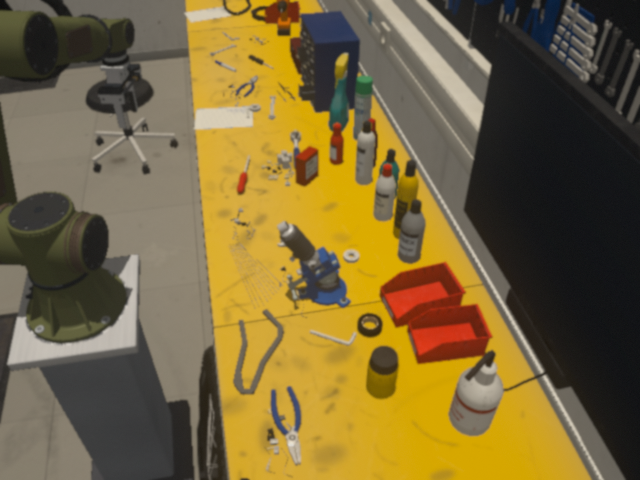

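The vice is at about (320,270) in scene and (320,280) in side, and the shock leans up-left toward the robot. I'll enlarge the crops and get 3D points.

Run:
```python
from h import *
ims=[]
for n,(u,v) in {'scene':(315,265),'side':(315,270)}.items():
    d=np.load(f'pics/{n}0.npy'); im=cv2.imread(f'pics/{n}0.png')
    ims.append(cv2.resize(im[v-50:v+50,u-50:u+50],(400,400),interpolation=cv2.INTER_CUBIC))
    W=cloud(n,d); np.set_printoptions(precision=3,suppress=True)
    pts={'scene':[(298,240),(308,252),(318,262),(330,280),(315,295)],'side':[(287,229),(298,240),(308,252),(320,270),(325,298)]}[n]
    for a,b in pts: print(n,a,b,W[b,a])
cv2.imwrite('pics/crop.png',np.hstack(ims))
print(r.calibration('wrist'))
```

```text
scene 298 240 [ 0.521 -0.093  0.234]
scene 308 252 [ 0.545 -0.104  0.184]
scene 318 262 [ 0.572 -0.114  0.138]
scene 330 280 [ 0.615 -0.112  0.028]
scene 315 295 [ 0.558 -0.123  0.   ]
side 287 229 [ 0.529 -0.09   0.232]
side 298 240 [ 0.397 -1.048  1.072]
side 308 252 [ 0.574 -0.103  0.164]
side 320 270 [ 0.604 -0.097  0.094]
side 325 298 [ 0.612 -0.12   0.017]
{'vfov': 61.72814297259428, 'cx': 325.5690394183697, 'cy': 235.80279860034602, 'k1': -0.03455156487100537, 'eye': array([0.092, 0.547, 0.384]), 'orientation': array([ 0.794, -0.091, -0.068,  0.597])}
```

View pics/crop.png

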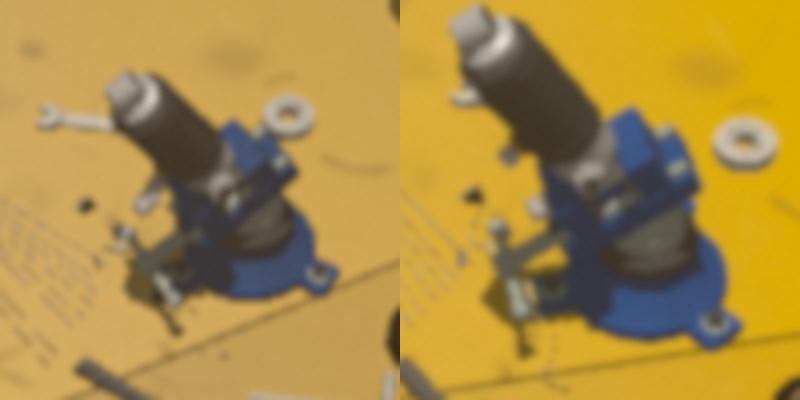

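The shock leans toward the robot. A dark disc on the head facing the side camera, at side crop (590,180), is probably the knob. The grey stub on the left at (510,155) could be the valve. Next I'll fit the axis roughly and take a close wrist view.

```bash
cat >> h.py <<'E'
def look(zdir,ydir):
    z=np.array(zdir,float);z/=np.linalg.norm(z);x=np.cross(ydir,z);x/=np.linalg.norm(x)
    q=R.from_matrix(np.c_[x,np.cross(z,x),z]).as_quat(); return q[[3,0,1,2]]
np.set_printoptions(precision=4,suppress=True)
E
python3 - <<'E'
from h import *
o=r.observe(); c=r.calibration('wrist'); T=rot(o['ee_rot'])
print('cam in tool',T.inv().apply(c['eye']-o['tool_pos']),(T.inv()*rot(c['orientation'])).as_matrix())
S=np.array([.56,-.1,.15])
for az in (-90,-110,-130,-60):
  for el in (35,50,65):
    d=-np.array([np.cos(np.radians(az))*np.cos(np.radians(el)),np.sin(np.radians(az))*np.cos(np.radians(el)),np.sin(np.radians(el))])
    for s in(0,90,180,270):
      y0=np.cross(d,[0,0,1]);y0/=np.linalg.norm(y0); y=R.from_rotvec(d*np.radians(s)).apply(y0)
      p=S-d*.18; q=r.inverse_kinematics(p,look(d,y))
      if q is not None: print(az,el,s,q)
E
```

```text
cam in tool [ 0.0639  0.001  -0.1786] [[ 0.0004  0.974   0.2264]
 [ 1.     -0.0003 -0.0007]
 [-0.0006  0.2264 -0.974 ]]
-90 35 0 [-0.7475  0.7714  0.9714  0.7382  2.0381 -0.6277]
-90 35 90 [-0.7475  0.7714  0.9714  0.7382  2.0381  0.9431]
-90 35 180 [-0.7475  0.7714  0.9714  0.7382  2.0381  2.5139]
-90 35 270 [-0.7475  0.7714  0.9714  0.7382  2.0381 -2.1985]
-90 50 0 [-0.6616  0.5971  1.0543  0.5677  1.9092 -0.585 ]
-90 50 90 [-0.6616  0.5971  1.0543  0.5677  1.9092  0.9858]
-90 50 270 [-0.6616  0.5971  1.0543  0.5677  1.9092 -2.1558]
-90 65 0 [-0.5365  0.4453  1.136   0.3803  1.7788 -0.4983]
-90 65 90 [-0.5365  0.4453  1.136   0.3803  1.7788  1.0725]
-90 65 270 [-0.5365  0.4453  1.136   0.3803  1.7788 -2.0691]
-110 35 0 [-0.8591  0.519   1.3753  0.8171  1.7689 -0.5662]
-110 35 90 [-0.8591  0.519   1.3753  0.8171  1.7689  1.0046]
-110 35 270 [-0.8591  0.519   1.3753  0.8171  1.7689 -2.137 ]
-110 50 0 [-0.7411  0.3821  1.367   0.6402  1.6768 -0.4162]
-110 50 90 [-0.7411  0.3821  1.367   0.6402  1.6768  1.1546]
-110 50 270 [-0.7411  0.3821  1.367   0.6402  1.6768 -1.987 ]
-110 65 0 [-0
[... 500 characters left out ...]
76  1.6504  0.7016  1.4447 -1.7901]
-130 65 0 [-0.5849  0.1394  1.5257  0.4375  1.4375  0.0627]
-130 65 90 [-0.5849  0.1394  1.5257  0.4375  1.4375  1.6335]
-130 65 270 [-0.5849  0.1394  1.5257  0.4375  1.4375 -1.5081]
-60 50 0 [-0.5084  0.9198  0.5222  0.4466  2.2726 -0.8415]
-60 50 90 [-0.5084  0.9198  0.5222  0.4466  2.2726  0.7293]
-60 50 180 [-0.5084  0.9198  0.5222  0.4466  2.2726  2.3001]
-60 50 270 [-0.5084  0.9198  0.5222  0.4466  2.2726 -2.4123]
-60 65 0 [-0.436   0.6492  0.832   0.2713  2.0107 -0.8871]
-60 65 90 [-0.436   0.6492  0.832   0.2713  2.0107  0.6837]
-60 65 180 [-0.436   0.6492  0.832   0.2713  2.0107  2.2545]
-60 65 270 [-0.436   0.6492  0.832   0.2713  2.0107 -2.4579]
```

Run:
```python
from h import *
r.move_joints([1.22,-.15,1.5,0,1.5,-.07]); r.move_joints([-.86,-.15,1.5,.4,1.6,-.5])
print(r.observe()['tool_pos'])
r.move_joints([-0.8591,0.519,1.3753,0.8171,1.7689,-0.5662])
c=r.calibration('wrist'); p,d=save('wrist','w1'); W=cloud('wrist',d,c); np.save('pics/w1W.npy',W)
print(r.observe()['time'],r.observe()['tool_pos'])
```

```text
[ 0.3878 -0.2321  0.4539]
4.6583 [ 0.5097 -0.2386  0.2554]
```

View pics/w1.png

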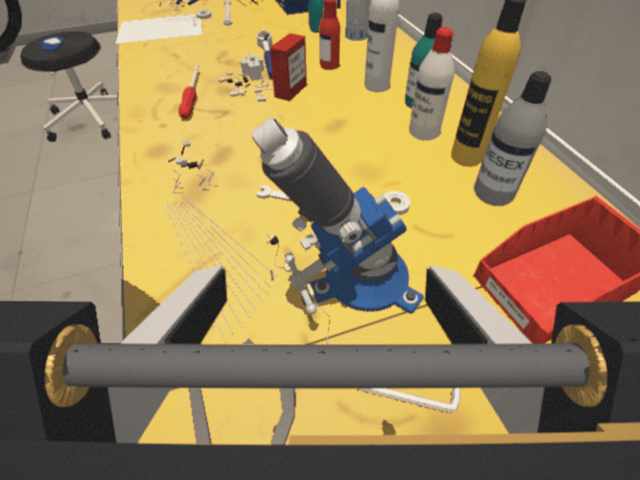

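The can runs from (290,155) to (345,215), and the knob is at (347,232). A stub at (308,240) needs a closer look. I'll enlarge that area and fit the cylinder.

```bash
cat > fit.py <<'E'
from h import *
from scipy.optimize import least_squares
W=np.load('pics/w1W.npy'); im=cv2.imread('pics/w1.png')
cv2.imwrite('pics/w1c.png',cv2.resize(im[110:310,235:435],(800,600)[1:]*2,interpolation=cv2.INTER_CUBIC))
m=np.zeros((480,640),np.uint8); cv2.fillPoly(m,[np.array([(292,178),(318,150),(350,195),(328,218)])],1)
P=W[m>0]; Ps=P[np.isfinite(P).all(1)]
def axis(th): return np.array([np.cos(th)*.5,np.sin(th)*.5,np.cos(np.radians(30))])
def res(v,P=Ps):
    a=axis(v[2]); q=P-[v[0],v[1],.15]; return np.linalg.norm(np.cross(q,a),axis=1)-.024
s=least_squares(res,[.57,-.1,np.pi],loss='soft_l1',f_scale=.002)
print(len(Ps),s.x,np.degrees(s.x[2]),np.abs(s.fun).mean(),np.sqrt(np.mean(res(s.x)**2)))
a=axis(s.x[2]);o=np.array([*s.x[:2],.15])
for u,v in [(268,135),(275,130),(347,232),(338,222),(308,240),(313,243),(350,205),(300,190)]: 
    w=W[v,u]; h=(w-o)@a; print((u,v),w,'along',h,'rad',np.linalg.norm(w-o-h*a))
E
python3 fit.py
```

```text
1959 [ 0.5709 -0.0785  3.1966] 183.15399431722594 0.0013482420215829706 0.014986761316286887
(268, 135) [ 0.5201 -0.0899  0.2405] along 0.10409122017660569 rad 0.008636795374997295
(275, 130) [ 0.526  -0.0885  0.2426] along 0.10292656809556333 rad 0.010269247046231656
(347, 232) [ 0.5779 -0.1133  0.1374] along -0.013424142492220511 rad 0.03522011527519822
(338, 222) [ 0.5728 -0.103   0.1424] along -0.0068416399117365335 rad 0.024870021724566524
(308, 240) [ 0.5733 -0.      0.0062] along -0.127889352578772 rad 0.10241096084317985
(313, 243) [ 0.5612 -0.0608  0.0712] along -0.06384126477925688 rad 0.05038836173951236
(350, 205) [ 0.5864 -0.0975  0.1547] along -0.0031551334316636385 rad 0.02478248776387592
(300, 190) [ 0.5387 -0.1018  0.1911] along 0.05229311763949995 rad 0.02313844883694628
```

View pics/w1c.png

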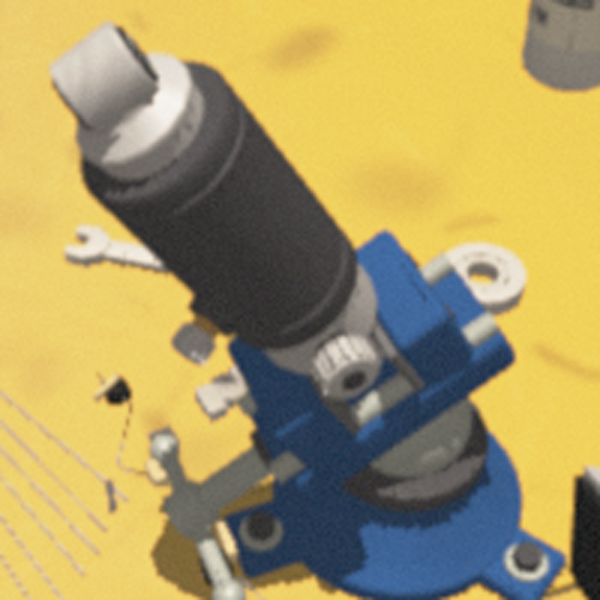

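The valve's grey cap shows at crop (193,340), which is pixel (299,223), on the low side of the shock. The knob face is at crop (352,378), which is pixel (352,236).

```bash
cat >> fit.py <<'E'
print('----')
g=np.abs(s.fun)<.004
s=least_squares(res,s.x,loss='soft_l1',f_scale=.001,args=(Ps[np.abs(res(s.x))<.005],)); a=axis(s.x[2]);o=np.array([*s.x[:2],.15])
print(s.x,np.degrees(s.x[2]))
x=np.array([-np.cos(s.x[2])*.866,-np.sin(s.x[2])*.866,.5]); y=np.cross(a,x)   # shock frame guess
def f(u,v,k=1):
    w=np.median(W[v-k:v+k+1,u-k:u+k+1].reshape(-1,3),0); q=w-o
    return w,q@x,q@y,q@a,np.degrees(np.arctan2(q@y,q@x))
for n,u,v in [('knob',352,236),('knob',348,232),('cap',299,223),('cap',297,224),('cap',302,225),('valve',303,217),('head',330,228)]: print(n,*f(u,v))
np.save('axis.npy',np.array([o,x,y,a]))
E
python3 fit.py | sed -n '/----/,$p'
```

```text
----
[ 0.571  -0.0788  3.1812] 182.26818335941155
knob [ 0.5826 -0.1145  0.1312] -0.0005455570948327791 -0.03614626206245727 -0.021391915330978624 -90.86470201967246
knob [ 0.5787 -0.1134  0.1374] -0.000782511099577477 -0.03494313491040767 -0.014054342645825304 -91.28285831208008
cap [ 0.537  -0.0979  0.1488] -0.030587408909146803 -0.017786293531329884 0.016325366001936015 -149.82239747973998
cap [ 0.5347 -0.0985  0.1488] -0.032631251976000676 -0.01830692496042052 0.01747915510930154 -150.70651635006385
cap [ 0.5393 -0.0995  0.1467] -0.029793382123576465 -0.019438237026557094 0.013344627072994676 -146.87817517318842
valve [ 0.542  -0.0945  0.1515] -0.024833331659190997 -0.014570733659542933 0.01612444107663435 -149.59810424782137
head [ 0.5681 -0.0949  0.1274] -0.014337096639675875 -0.0159769821439794 -0.01778467205641077 -131.90351716867548
```

```bash
cat > p.py <<'E'
from h import *
o,x,y,a=np.load('axis.npy'); c=r.calibration('wrist')
f=240/np.tan(np.radians(c['vfov'])/2); K=np.array([[f,0,c['cx']],[0,f,c['cy']],[0,0,1]])
Rc=(rot(c['orientation'])*R.from_matrix(np.diag([1,-1,-1]))).as_matrix().T; t=-Rc@c['eye']
pr=lambda P: cv2.projectPoints(np.atleast_2d(P).astype(float),cv2.Rodrigues(Rc)[0],t,K,np.array([c['k1'],0,0,0.]))[0][:,0]
zo=.0505
for az in (-140,-150,-160,-170,-180):
    e=np.cos(np.radians(az))*x+np.sin(np.radians(az))*y
    print(az,pr(np.array([o+a*(.064-zo)+e*k for k in(.026,.036)])).round(1).tolist())
print('knob face',pr(o-y*.0355+a*(.03-zo)),'eyelet top',pr(o+a*(.159-zo)),'can top rim -y',pr(o-y*.024+a*(.127-zo)))
for s in range(-90,271,30):
    e=np.cos(np.radians(s))*x+np.sin(np.radians(s))*y
    for A in(.145,.0335):
        q=r.inverse_kinematics(o+a*A,look(-a,e)); print(s,A,q)
E
python3 p.py
```

```text
-140 [[309.5, 217.0], [305.3, 226.8]]
-150 [[305.8, 216.0], [300.1, 225.2]]
-160 [[302.6, 214.3], [295.7, 222.7]]
-170 [[300.0, 211.9], [292.2, 219.3]]
-180 [[298.0, 209.0], [289.5, 215.2]]
knob face [[351.5371 235.1795]] eyelet top [[260.1858 125.9901]] can top rim -y [[293.2605 169.268 ]]
-90 0.145 [-0.3331 -0.137   1.9135  0.2374  0.8856  1.0924]
-90 0.0335 [-0.2853  0.0944  1.9229  0.2701  0.6413  1.0686]
-60 0.145 [-0.3331 -0.137   1.9135  0.2374  0.8856  0.5688]
-60 0.0335 [-0.2853  0.0944  1.9229  0.2701  0.6413  0.545 ]
-30 0.145 [-0.3331 -0.137   1.9135  0.2374  0.8856  0.0452]
-30 0.0335 [-0.2853  0.0944  1.9229  0.2701  0.6413  0.0214]
0 0.145 [-0.3331 -0.137   1.9135  0.2374  0.8856 -0.4784]
0 0.0335 [-0.2853  0.0944  1.9229  0.2701  0.6413 -0.5022]
30 0.145 [-0.3331 -0.137   1.9135  0.2374  0.8856 -1.002 ]
30 0.0335 [-0.2853  0.0944  1.9229  0.2701  0.6413 -1.0258]
60 0.145 [-0.3331 -0.137   1.9135  0.2374  0.8856 -1.5256]
60 0.0335 [-0.2853  0.0944  1.9229  0.2701  0.6413 -1.5494]
90 0.145 [-0.3331 -0.137   1.9135  0.2374  0.8856 -2.0492]
90 0.0335 [-0.2853  0.0944  1.9229  0.2701  0.6413 -2.073 ]
120 0.145 None
120 0.0335 None
150 0.145 None
150 0.0335 None
180 0.145 None
180 0.0335 None
210 0.145 [-0.3331 -0.137   1.9135  0.2374  0.8856  2.1396]
210 0.0335 [-0.2853  0.0944  1.9229  0.2701  0.6413  2.1158]
240 0.145 [-0.3331 -0.137   1.9135  0.2374  0.8856  1.616 ]
240 0.0335 [-0.2853  0.0944  1.9229  0.2701  0.6413  1.5922]
270 0.145 [-0.3331 -0.137   1.9135  0.2374  0.8856  1.0924]
270 0.0335 [-0.2853  0.0944  1.9229  0.2701  0.6413  1.0686]
```

The valve is at about −155° and the knob at −90°, so the can needs +65°. I'll grasp from above along the shock's axis with the fingertips above the valve, and turn using joint 6 alone.

```bash
cat > g.py <<'E'
from h import *
o,x,y,a=np.load('axis.npy')
r.move_joints([-.86,-.15,1.5,.4,1.6,-.5]); r.move_joints([-0.3331,-0.137,1.9135,0.2374,0.8856,-0.4784])
q0=look(-a,x); print(r.observe()['tool_pos'],o+a*.145)
r.servo_line(o+a*.0335,vel=.08,ori=q0)
b=r.observe(); print(b['time'],b['force'])
r.move_gripper(0.0,grasp_force=25)
b=r.observe(); print(b['time'],b['grip_width']*.094,b['gripper_force'],b['force'],b['ft_torque'])
q=b['q'].copy(); q[5]-=np.radians(65); r.move_joints(q)
b=r.observe(); print(b['time'],b['grip_width']*.094,b['force'],b['ft_torque'])
r.hold(.2); r.move_gripper(1.0)
r.servo_line(o+a*.16,vel=.1)
b=r.observe(); print(b['time'],b['force'],b['q'])
r.move_joints([-.86,-.15,1.5,.4,1.6,-.5]); r.move_joints([-0.8591,0.519,1.3753,0.8171,1.7689,-0.5662])
c=r.calibration('wrist'); p,d=save('wrist','w2'); np.save('pics/w2W.npy',cloud('wrist',d,c))
cv2.imwrite('pics/w2c.png',cv2.resize(p[110:310,235:435,::-1],(600,600),interpolation=cv2.INTER_CUBIC)); print(r.observe()['time'])
E
python3 g.py
```

```text
[ 0.4988 -0.0822  0.2757] [ 0.4985 -0.0816  0.2756]
8.175 [ 0.5606 -0.6144 -0.1676]
8.95 0.04773183087339674 25.003083050251007 [-9.4548 -0.8629  2.331 ] [-0.3427  1.6    -0.0207]
10.0 0.047636589837097676 [-9.3547 -5.5331  3.5701] [-0.8719  1.3956 -0.273 ]
12.475 [-0.4686 -0.465  -0.375 ] [-0.3402 -0.1624  1.9055  0.2342  0.9229 -1.611 ]
14.5167
```

View pics/w2c.png

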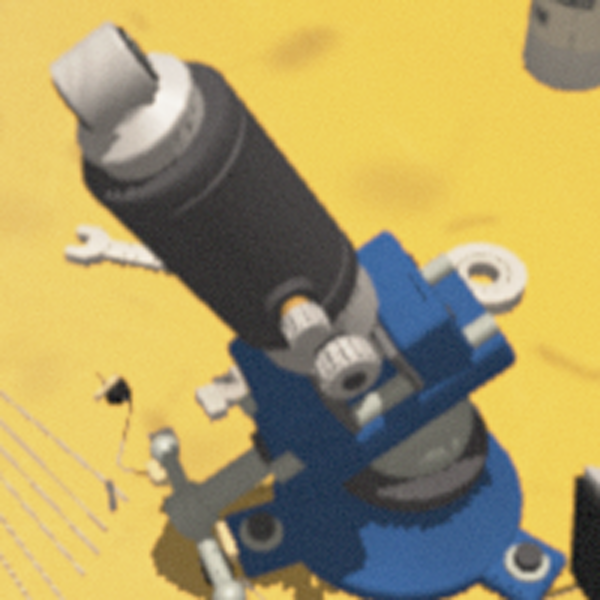

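The valve now stands above the knob, with its cap centred near crop (307,328) and the knob at (350,368). Next I'll measure its remaining angle.

```bash
sed -i 's/(-140,.*-180)/(-80,-85,-90,-95,-100,-105)/; /^for s/,$d; s/(.026,.036)/(.026,.033,.040)/' p.py
cat >> p.py <<'E'
W=np.load('pics/w2W.npy')
for cx,cy in [(303,325),(312,335),(300,318),(318,340)]:
    u,v=round(235+cx/3),round(110+cy/3); q=np.median(W[v-1:v+2,u-1:u+2].reshape(-1,3),0)-o; print(u,v,q@x,q@y,q@a,np.degrees(np.arctan2(q@y,q@x)))
m=np.array([W[v,u]-o for v in range(205,235) for u in range(320,352)]); L=np.c_[m@x,m@y,m@a]
k=L[(L[:,1]<-.03)&(L[:,1]>-.042)&(L[:,2]>.003)&(L[:,2]<.023)]; print(len(k),k.mean(0),k.min(0),k.max(0))
E
python3 p.py
```

```text
-80 [[335.3, 207.6], [339.6, 211.9], [343.9, 216.4]]
-85 [[333.4, 209.3], [337.1, 214.1], [340.9, 219.1]]
-90 [[331.4, 210.9], [334.5, 216.2], [337.6, 221.5]]
-95 [[329.2, 212.3], [331.7, 218.0], [334.3, 223.8]]
-100 [[327.1, 213.6], [328.9, 219.6], [330.9, 225.7]]
-105 [[324.8, 214.7], [326.1, 221.0], [327.4, 227.4]]
knob face [[351.6534 235.2356]] eyelet top [[260.2548 125.9462]] can top rim -y [[293.3462 169.2639]]
336 218 0.000666814717284938 -0.039539566084416125 0.017974235887013187 -89.03382734359944
339 222 0.0005692036002681745 -0.03976176483294843 0.012006254416568996 -89.17984685522933
335 216 0.0008316625620837566 -0.036826656450645236 0.017804479504773374 -88.70629969602834
341 223 0.0010195538209879789 -0.03980118863086965 0.008789395552203226 -88.53262275206943
198 [ 0.0004 -0.0376  0.0149] [-0.0062 -0.0412  0.0072] [ 0.0066 -0.0308  0.0198]
```

```bash
python3 -c "
from plant import r
print(r.close_job())"
```

```text
the job is handed in; nothing more can be done
None
```

I turned the can 65° by its body, so the valve now stands in line above the rebound knob (tip measured within about 1 mm of the line), and handed the job in with the gripper clear of everything; the result was not reported back.

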